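# Latch the filter hatch

### The arm

A 6-joint arm with a two-finger parallel gripper is mounted at the origin on the work surface. World frame = base frame: x ahead of the robot, y to its left, z up, the work surface at z = 0. Lengths are in m, angles in rad, forces in N, time in s.
With the tool pointing down it reaches from about 0.25 to 0.775 m from the base axis. Payload 4 kg.
Tool frame: the origin (TCP) lies midway between the tips of the shut fingers; the grasp point (between the pads) lies 19 mm behind it; z points along the fingers, x is the direction in which the jaws open and shut, and the axes are right-handed (so a half turn about z gives the same grasp; the last joint's range is limited). The gripper opens to 94 mm and grips with 3 to 60 N. Pads are 16 mm wide; open, the fingers measure 119 mm over their backs; the gripper's body (75 mm by 177 mm) begins 78 mm behind the grasp point.
Start: joints at [-1.254, 0.087, 1.371, -0, 1.684, -0.103], TCP at [0.224, -0.502, 0.206] pointing down, gripper open.
Joint ranges: [-3.1, 3.1], [-0.76, 2.03], [0.27, 2.55], [-1.08, 4.22], [0.17, 2.65], [-2.57, 2.57]. Speed limits (rad/s): [2.79, 2.79, 3.14, 3.14, 3.14, 3.14].

### API

Orientations are given as a 3x3 rotation matrix whose columns are the frame's x, y, z axes.
In Python, from rig import arm gives the robot as it stands.
- The arm moves only by the tool step_arm, never from a script. Its argument "series" is a list of rows, each a list of 2 entries, a list of its own where there are three numbers: the shift along the tool's x, y, z in units of 500 mm (1.0 is 500 mm), then the turn, a rotation vector about the tool's x, y, z in units of 360 degrees (1.0 is 360 degrees). In form: [[[x, y, z], [ax, ay, az]], ...]. A call has 1 to 10 rows; each row is the pose to reach, as a shift and turn from the pose commanded when the call began, along the tool's axes at that moment, turning the shorter way round; what a row does not reach only later rows make up. A row lasts 1/12 s, in which the tool goes at most 41.7 mm and 7.16 degrees, less where a joint would pass 70% of its speed; a pose out of reach is approached as far as the arm can. A call with a number of a shift or a turn outside -1 to 1 is refused whole. A call with a gripper value outside its range is refused whole. "hand" is the opening, from 0 (shut) to 1 (fully open), set as the call begins (left out, the last holds). The fingers move at their own pace and stop on an object; "newtons" is the grip in N (left out, the last holds). Time passes only in rows, so rows that repeat a pose let the fingers close. It gives the time, the measured TCP pose, the force and the opening at its end, in the units of the state.
- arm.sense(): the state, without advancing time (a new reading comes with each control period).
- arm.read_camera(name): name is "side" or "top" or "wrist"; returns a dict with "image" (384x512x3 uint8, red, green, blue), "fx", "fy", "cx", "cy" (pixels), "R" (3x3) and "t" (3): a world point X has camera coordinates R X + t; the wrist camera has in their place "hand_eye" (4x4, takes a point from camera to tool coordinates, whose origin is the TCP and whose axes are the tool frame's). Camera axes: x right, y down, z forward; pixel columns grow to the right and rows downward; lengths in m; the calibration is good to about 2 mm. The wrist camera is an equidistant fisheye: a pixel r from the principal point sees the ray r / f radians off the axis. A picture is of the moment at which its call begins: read the wrist's pose just before it. There is no depth.
- arm.finish_job(): hands the job in, once; it reports no verdict.
The state is a dict: "time_s": time; "joint_pos": joint angles; "joint_velocities": joint speeds; "effort": joint torques, N m; "position": TCP position; "tool_rot": TCP orientation; "contact_force": force on the tool from outside, world axes, zero at the start; "ft_torque": the same for the moment, N m; "width": finger opening in m.
Only numpy, scipy, OpenCV 4.12 (cv2) and the standard library are available. Lean on these libraries where they do the work, as an engineer would, in place of code of your own. Each camera call takes 0.05 s, during which the arm holds its last target. There are 200 camera calls.

### The job

The filters in the bench-top air cleaner have just been changed and its top hatch is still unlatched, standing a little proud on its spring plungers. Put a fingertip in the slot of the round latch, press the hatch down shut with it and, keeping it pressed, turn the latch a quarter turn clockwise as seen from above to its stop so that the hatch stays shut when you let go. Do not lift or open the hatch, and leave the other things on the bench where they are.

Things in the scene. Friction and masses are not known exactly. Their poses are not given: they have to be found in the camera images.
- unit: the air cleaner, a white box 360 (x) x 320 (y) x 150 mm high, fast on the bench. Origin: centre of its underside, at bench level; x points from its front (robot's side) to its rear, z up. A grey hatch 255 x 290 x 12 mm lies over its top from x = -170 to +85 mm, hinged at the rear (axis along y at x = 90, z = 150 mm). The round latch is on the centre line at x = -95 mm
- latch_slot (a point): middle of the slot's floor, on the latch's turning axis. The latch is a bare metal disc of 94 mm diameter level with the hatch's top, with one straight slot across its middle: 84 mm long, 34 wide (38 at the chamfered mouth), 14 deep, closed at both ends. The point turns with the latch: y along the slot, x across, z up. Floor 148 mm above the bench when the hatch is shut, 9 mm higher at the start
- latch (a joint): turn of the latch, rad, clockwise from above: 0 = open, slot parallel to the hatch's hinge; 1.571 = at its stop, locked, slot pointing front to rear. Starts at 0 to 0.3, stays where left, turns with 0.1 N m (4 N at 28 mm from the axis). Its hidden cam tongue goes under the unit's flange only with the hatch within about 3 mm of shut; otherwise it strikes the flange at about 0.6 rad
- hatch (a joint): opening of the hatch, rad: 0 = shut (when locked it rests between 0 and 0.008), 0.049 = standing on its spring plungers as at the start, more = lifted. The plungers push it up whenever it is not latched; pressing at the latch takes 3 N at first, 8 N to hold shut. The gasket lets it go 1.5 mm lower at the latch, to -0.008, where it stops hard
- hatch_edge (a point): the middle of the upper front edge of the hatch, 75 mm in front of the latch's axis; 162 mm above the bench with the hatch shut, about 12 mm higher at the start
- bottle: loose closed bottle, 68 mm in diameter, 125 mm tall, standing beside the unit; origin at the centre of its underside
- dish: loose lidded culture dish, 92 mm in diameter, 16 mm tall, lying beside the unit; origin at the centre of its underside
- rack: loose grey tube rack 100 x 70 x 45 mm with three capped tubes standing up to 86 mm, beside the unit; origin at the centre of its underside
- old_filter: a used filter, a loose card frame 150 x 110 x 28 mm with grey pleats, lying beside the unit; origin at the centre of its underside

How it is judged:
At the end, for the whole second after the job is handed in: the latch is turned to within 0.17 rad of its stop (joint latch above 1.4), the hatch is held shut (joint hatch below 0.016, 3 mm at the latch) and at rest with nothing pressing on it, and bottle, dish, rack and used filter are within 20 mm of where they began (value of joint latch above 1.4 rad and value of joint hatch below 0.016 rad and velocity of joint latch between -0.05 and 0.05 rad/s and velocity of joint hatch between -0.05 and 0.05 rad/s and distance of each of bottle, dish, rack, old_filter from where it was at the start of the episode below 0.02 m); the robot touches nothing.
It fails at once if the hatch is lifted or opened (value of joint hatch above 0.12 rad).
It fails at once if one of the loose things on the bench is pushed, lifted or knocked over (distance of any of bottle, dish, rack, old_filter from where it was at the start of the episode above 0.03 m or angle between any of bottle, rack's own z axis and vertical above 0.4 rad).
It also fails if it takes over 35 s, if anything falls off the work surface, if the arm or the gripper's body presses on something with over 40 N, if the wrist force passes 120 N, or if a joint passes its speed limit or range.

## Working session

There is one attempt and no reset: what is moved stays moved. The work goes in short steps, Python scripts to look and compute and a tool call to move; the robot and the scene stay as the last step left them, time stands still between calls to the robot, and variables do not carry over. Pictures are saved under pics/ and viewed, about 8 in all and at most 12, crops included, and the job is handed in when it is done.

Besides the shell and the picture viewer there is one more tool, called in YAML: its name, and indented under it one key for each argument. step_arm: Moves the arm, as the interface text tells. Shifts and turns lie within -1 to 1; 1 stands for 500 mm of shift or 360 degrees of turn. Its arguments: {"type":"object","properties":{"series":{"type":"array"},"hand":{"type":"number"},"newtons":{"type":"number"}},"required":["series"]}

```bash
mkdir -p pics
cat > h.py <<'E'
import numpy as np, cv2
from rig import arm
def snap(n,f):
    s=arm.sense(); c=arm.read_camera(n); cv2.imwrite('pics/'+f,c['image'][:,:,::-1]); np.savez('pics/'+f[:-4]+'.npz',p=s['position'],Rt=s['tool_rot'],**{k:v for k,v in c.items()}); return s,c
E
python3 - <<'E'
from h import *
for n in('side','top','wrist'):
    s,c=snap(n,n+'0.png'); print({k:v for k,v in c.items() if k!='image'})
print(s)
a=cv2.imread('pics/side0.png');b=cv2.imread('pics/top0.png')
cv2.imwrite('pics/both.png',cv2.resize(np.vstack([a,b]),(400,600)))
E
```

```text
{'fx': 459.58546365071516, 'fy': 459.58546365071516, 'cx': 251.32310408795504, 'cy': 186.40016328886597, 'R': array([[ 0.11415359,  0.99341335,  0.00994309],
       [ 0.93814462, -0.10449868, -0.33009802],
       [-0.32688474,  0.04700993, -0.94389429]]), 't': array([-0.09585142, -0.48389517,  1.33426979])}
{'fx': 355.78834289083, 'fy': 355.78834289083, 'cx': 256.8961404568748, 'cy': 190.5621445733551, 'R': array([[-0.02543063, -0.99960141, -0.01226014],
       [-0.99125759,  0.02680287, -0.12918979],
       [ 0.1294669 ,  0.00886758, -0.99154409]]), 't': array([0.04138392, 0.57242662, 1.03267418])}
{'fx': 297.3186396354542, 'fy': 297.3186396354542, 'cx': 256.5724730699429, 'cy': 193.6944030713322, 'hand_eye': array([[ 9.99999458e-01,  9.55682794e-04,  4.12158482e-04,
        -9.34356897e-04],
       [-1.02897441e-03,  9.67291995e-01,  2.53663434e-01,
        -7.31138902e-02],
       [-1.56255821e-04, -2.53663721e-01,  9.67292454e-01,
        -1.78843435e-01],
       [ 0.00000000e+00,  0.00000000e+00,  0.00000000e+00,
         1.00000000e+00]])}
{'time_s': 0.1, 'joint_pos': array([-1.25414337e+00,  8.78634837e-02,  1.37207926e+00,  1.76647913e-05,
        1.68357160e+00, -1.03091372e-01]), 'joint_velocities': array([-0.0003794 , -0.00154658, -0.00279224,  0.00080314, -0.00104353,
       -0.00135587]), 'effort': array([ 2.62142079e-03, -3.41249549e+01, -3.03302693e+01,  7.20576639e-02,
        3.03692627e-02, -9.63174057e-05]), 'position': array([ 0.2239959 , -0.50179679,  0.20444293]), 'tool_rot': array([[ 4.07528237e-01, -9.13192421e-01, -5.81712194e-04],
       [-9.13190609e-01, -4.07528595e-01,  1.83161959e-03],
       [-1.90968548e-03, -2.15222589e-04, -9.99998153e-01]]), 'contact_force': array([-0.20068677,  0.69800795,  0.34187831]), 'ft_torque': array([ 0.02336896,  0.01805111, -0.04851043]), 'width': 0.09405936994437213}
```

View pics/top0.png

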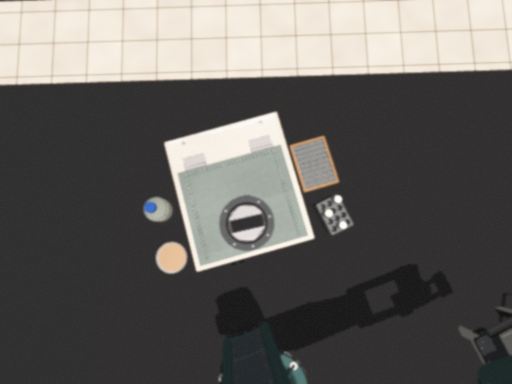

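View pics/side0.png

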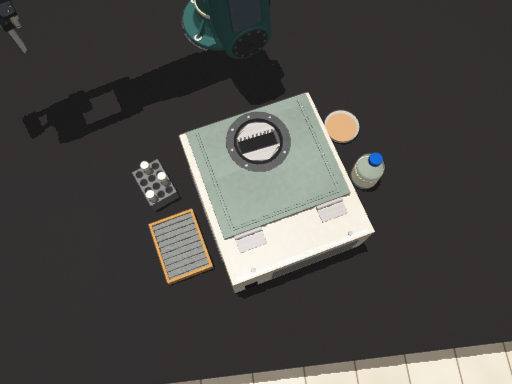

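Top view: the latch is at about (246,223), its slot dark and nearly parallel to the hinge. The bottle and dish are on the left, the filter and rack on the right. Side view: the latch is at about (258,142). Next I triangulate.

```bash
cat >> h.py <<'E'
def ray(c,u,v):
    d=np.array([(u-c['cx'])/c['fx'],(v-c['cy'])/c['fy'],1]); return -c['R'].T@c['t'], c['R'].T@d
def tri(rs):
    A=np.zeros((3,3));b=np.zeros(3)
    for o,d in rs:
        d=d/np.linalg.norm(d);P=np.eye(3)-np.outer(d,d);A+=P;b+=P@o
    X=np.linalg.solve(A,b); return X,[np.linalg.norm(np.cross(X-o,d/np.linalg.norm(d))) for o,d in rs]
def onz(c,u,v,z):
    o,d=ray(c,u,v); return o+d*(z-o[2])/d[2]
E
python3 - <<'E'
from h import *
rs=[];C={}
for n,(u,v),r in(('top',(246,223),22),('side',(258,142),26)):
    c=C[n]=dict(np.load(f'pics/{n}0.npz')); g=cv2.cvtColor(c['image'],cv2.COLOR_RGB2GRAY)
    m=np.zeros_like(g);cv2.circle(m,(u,v),r,255,-1)
    b=((g>150)&(m>0)).astype(np.uint8)
    k,lab,st,ce=cv2.connectedComponentsWithStats(b)
    b=np.isin(lab,[i for i in range(1,k) if st[i,4]>40]).astype(np.uint8)
    pts=cv2.findNonZero(b); h=cv2.convexHull(pts); e=cv2.fitEllipse(h); print(n,e)
    rs.append(ray(c,*e[0]))
    cr=c['image'][v-32:v+32,u-40:u+40,::-1]; C[n+'i']=cv2.resize(cr,None,fx=5,fy=5,interpolation=cv2.INTER_CUBIC)
    p=pts[:,0].astype(float); 
    # slot: dark pixels inside hull
    hm=np.zeros_like(g); cv2.fillConvexPoly(hm,h,1); s=cv2.findNonZero(((hm>0)&(g<100)).astype(np.uint8))
    q=np.array([onz(c,*x,0.165) for x in s[:,0]])[:,:2]; w,V=np.linalg.eigh(np.cov(q.T)); print('slot c',q.mean(0),'dir',V[:,1],np.degrees(np.arctan2(V[1,1],V[0,1])),np.sqrt(w))
X,e=tri(rs);print('latch',X,e)
c=C['top'];P=[onz(c,*p,0.15) for p in((165,142),(277,112),(313,238),(197,270))]; print(np.round(P,3))
for a,b in((0,1),(1,2),(3,2),(0,3)): d=P[b]-P[a];print(np.linalg.norm(d),np.degrees(np.arctan2(d[1],d[0])))
for n,p,z in(('bottle',(151,208),.125),('dish',(171,258),.016),('filter',(315,164),.028),('rack',(335,214),.045)): print(n,onz(c,*p,z))
cv2.imwrite('pics/crop.png',np.vstack([C['topi'],C['sidei']])[:600])
E
```

```text
top ((246.21102905273438, 222.5916748046875), (35.229671478271484, 36.599822998046875), 30.623048782348633)
slot c [0.47181131 0.05537669] dir [-0.19936912  0.97992446] 101.5000693172182 [0.0083503  0.02487384]
side ((257.8797912597656, 141.13568115234375), (39.0839729309082, 42.16429901123047), 90.67061614990234)
slot c [0.47489304 0.0547642 ] dir [-0.19301678  0.98119546] 101.12889273073209 [0.00895287 0.02420059]
latch [0.47287442 0.05522901 0.16641247] [np.float64(2.2557259084234312e-05), np.float64(2.2557259084195254e-05)]
[[ 0.7    0.274  0.15 ]
 [ 0.776 -0.036  0.15 ]
 [ 0.428 -0.119  0.15 ]
 [ 0.353  0.187  0.15 ]]
0.31926964824998233 -76.17136639107424
0.3575937883494277 -166.48784990385542
0.3158901176688763 -76.21615741490103
0.357344145490313 -165.9461867850215
bottle [0.52137736 0.31812273 0.125     ]
dish [0.37891835 0.28961381 0.016     ]
filter [ 0.65161888 -0.15325913  0.028     ]
rack [ 0.49632135 -0.20248316  0.045     ]
```

View pics/crop.png

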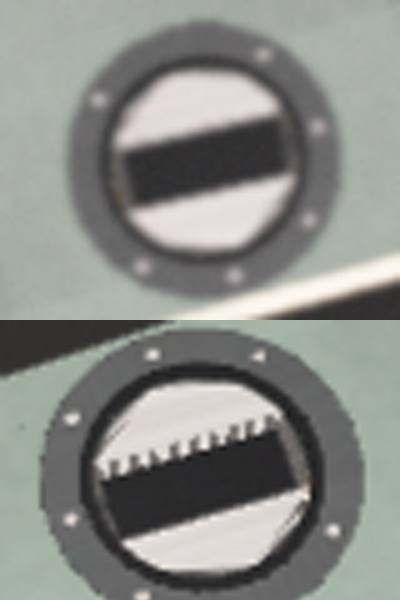

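Latch axis is at (0.473, 0.055), with its top at z≈0.17 (0.171 expected). Unit yaw is ≈13.9° and the slot lies at ≈101.3°. I'll use both fingers, part-open, along the slot, with tool x at +101° so joint 6 has range for the clockwise turn.

step_arm:
  series:
    - [[-0.814, -0.909, -0.1], [0, 0, -0.465]]
    - [[-0.814, -0.909, -0.1], [0, 0, -0.465]]
    - [[-0.814, -0.909, -0.1], [0, 0, -0.465]]
    - [[-0.814, -0.909, -0.1], [0, 0, -0.465]]
    - [[-0.814, -0.909, -0.1], [0, 0, -0.465]]
    - [[-0.814, -0.909, -0.1], [0, 0, -0.465]]
    - [[-0.814, -0.909, -0.1], [0, 0, -0.465]]
    - [[-0.814, -0.909, -0.1], [0, 0, -0.465]]
    - [[-0.814, -0.909, -0.1], [0, 0, -0.465]]
    - [[-0.814, -0.909, -0.1], [0, 0, -0.465]]
  hand: 0.48

```text
time_s: 0.98
position: [0.3939, -0.1212, 0.2396]
tool_rot: [[0.995, 0.105, 0.0], [0.105, -0.995, -0.0], [0.0, 0.0, -1.0]]
contact_force: [0.6, -1.0, -0.1]
width: 0.0449
```

```bash
cat >> h.py <<'E'
def go(p,yaw):
    "shift/turn in move units to world p, tool down with x at yaw deg"
    from scipy.spatial.transform import Rotation as Ro
    s=arm.sense();R=s['tool_rot'];a=np.radians(yaw);x=np.array([np.cos(a),np.sin(a),0]);z=np.array([0,0,-1.])
    T=np.c_[x,np.cross(z,x),z]
    print('t',s['time_s'],'pos',s['position'],'yaw',np.degrees(np.arctan2(R[1,0],R[0,0])),'w',s['width'],'F',s['contact_force'],'q6',s['joint_pos'][5])
    print('move',np.round(R.T@(np.array(p)-s['position'])/.5,4),np.round(Ro.from_matrix(R.T@T).as_rotvec()/2/np.pi,4))
E
python3 -c "
from h import *
go([.473,.055,.25],101.3)"
```

```text
t 0.9833 pos [ 0.39389462 -0.12117625  0.23960018] yaw 6.005912671632382 w 0.044933342724197925 F [ 0.55489455 -1.00360811 -0.05640781] q6 -0.540998628209198
move [ 0.1942 -0.3339 -0.0208] [ 1.000e-04 -0.000e+00 -2.647e-01]
```

step_arm:
  series:
    - [[0.17, -0.3, -0.0208], [0, 0, -0.255]]
    - [[0.17, -0.3, -0.0208], [0, 0, -0.255]]
    - [[0.17, -0.3, -0.0208], [0, 0, -0.255]]
    - [[0.17, -0.3, -0.0208], [0, 0, -0.255]]
    - [[0.17, -0.3, -0.0208], [0, 0, -0.255]]
    - [[0.17, -0.3, -0.0208], [0, 0, -0.255]]
    - [[0.17, -0.3, -0.0208], [0, 0, -0.255]]
    - [[0.17, -0.3, -0.0208], [0, 0, -0.255]]
    - [[0.17, -0.3, -0.0208], [0, 0, -0.255]]
    - [[0.17, -0.3, -0.0208], [0, 0, -0.255]]

```text
time_s: 1.82
position: [0.4633, 0.0346, 0.2494]
tool_rot: [[0.214, 0.977, -0.001], [0.977, -0.214, -0.0], [-0.0, -0.001, -1.0]]
contact_force: [0.7, 0.0, 0.7]
width: 0.0452
```

```bash
python3 -c "
from h import *
go([.473,.055,.25],101.3)"
```

```text
t 1.8167 pos [0.46331159 0.03463767 0.24944802] yaw 77.66762939172116 w 0.04523316481749699 F [0.66108168 0.03963038 0.71103175] q6 -1.402995442334487
move [ 0.0439  0.0102 -0.0011] [-0.0001  0.     -0.0656]
```

step_arm:
  series:
    - [[0.042, 0.01, 0.06], [0, 0, -0.06]]
    - [[0.042, 0.01, 0.06], [0, 0, -0.06]]
    - [[0.042, 0.01, 0.06], [0, 0, -0.06]]
    - [[0.042, 0.01, 0.06], [0, 0, -0.06]]
    - [[0.042, 0.01, 0.06], [0, 0, -0.06]]
    - [[0.042, 0.01, 0.06], [0, 0, -0.06]]
    - [[0.042, 0.01, 0.06], [0, 0, -0.06]]

```text
time_s: 2.4
position: [0.4731, 0.0537, 0.2202]
tool_rot: [[-0.153, 0.988, 0.001], [0.988, 0.153, -0.0], [-0.0, 0.001, -1.0]]
contact_force: [-0.0, 0.3, 0.1]
width: 0.0447
```

```bash
python3 -c "
from h import *
snap('wrist','w1.png')
go([.473,.055,.215],101.3)"
```

```text
t 2.45 pos [0.47313513 0.05372417 0.22024221] yaw 98.7963250357715 w 0.0451424424201591 F [ 0.58618579 -0.07662007  0.07006889] q6 -1.7303417543115485
move [0.0026 0.0001 0.0105] [ 0.0001  0.     -0.007 ]
```

View pics/w1.png

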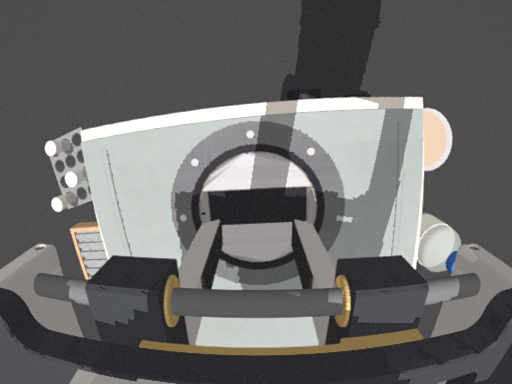

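The fingers stand over the latch. The slot's front edge runs (209,192)–(309,188), and the disc spans about u=201–317 with its top at (257,152). Next, a numeric check.

Run:
```python
from h import *
c=dict(np.load('pics/w1.npz'));H=c['hand_eye'];f=c['fx']
def wp(u,v,z):
    a=np.array([u-c['cx'],v-c['cy']]);r=np.hypot(*a);th=r/f
    d=np.r_[a/r*np.sin(th),np.cos(th)] if r>0 else np.array([0,0,1.])
    d=c['Rt']@H[:3,:3]@d;o=c['p']+c['Rt']@H[:3,3];return (o+d*(z-o[2])/d[2])
for n,u,v in(('slotL',209,192),('slotR',309,188),('discL',201,205),('discR',317,205),('discT',257,152),('discB',258,262)): print(n,wp(u,v,.171).round(4))
# seat-ring dark edge fit: project predicted circle and slot, draw overlay
img=c['image'][:,:,::-1].copy()
def pj(X):
    x=H[:3,:3].T@(c['Rt'].T@(X-c['p'])-H[:3,3]);th=np.arctan2(np.hypot(x[0],x[1]),x[2]);k=f*th/np.hypot(x[0],x[1]);return int(round(c['cx']+k*x[0])),int(round(c['cy']+k*x[1]))
ctr=np.array([.473,.055,.171])
for t in np.arange(0,360,6): cv2.circle(img,pj(ctr+.047*np.array([np.cos(np.radians(t)),np.sin(np.radians(t)),0])),1,(0,0,255),-1)
a=np.radians(101.3);u=np.array([np.cos(a),np.sin(a),0]);w=np.array([-u[1],u[0],0])
for s in np.linspace(-.042,.042,15):
    for e in(-.019,.019): cv2.circle(img,pj(ctr+s*u+e*w),1,(0,255,0),-1)
cv2.imwrite('pics/w1o.png',cv2.resize(img[100:300,150:370],None,fx=2.7,fy=2.7))
```

```text
slotL [0.4633 0.0146 0.171 ]
slotR [0.4478 0.0929 0.171 ]
discL [0.4752 0.0093 0.171 ]
discR [0.4607 0.1023 0.171 ]
discT [0.4261 0.0476 0.171 ]
discB [0.5186 0.0629 0.171 ]
```

View pics/w1o.png

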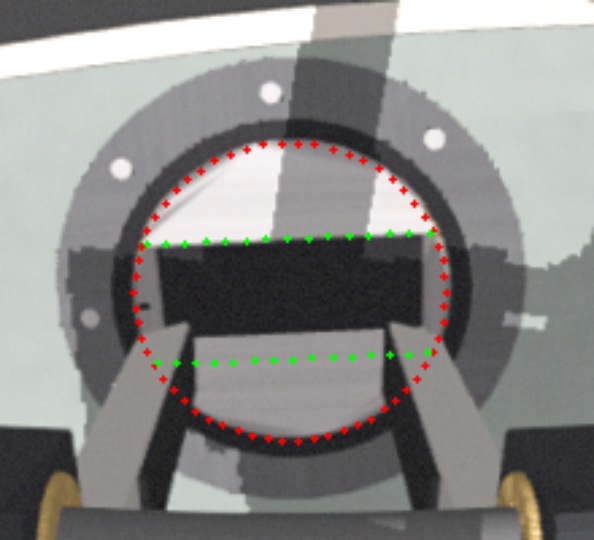

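The 94 mm circle and slot overlay match the latch at (0.473, 0.055), yaw 101.3°. I go down into the slot.

step_arm:
  series:
    - [[0.0026, 0, 0.04], [0, 0, -0.007]]
    - [[0.0026, 0, 0.08], [0, 0, -0.007]]
    - [[0.0026, 0, 0.1], [0, 0, -0.007]]
    - [[0.0026, 0, 0.115], [0, 0, -0.007]]
    - [[0.0026, 0, 0.115], [0, 0, -0.007]]
    - [[0.0026, 0, 0.115], [0, 0, -0.007]]

```text
time_s: 2.95
position: [0.4729, 0.0551, 0.1627]
tool_rot: [[-0.197, 0.98, 0.0], [0.98, 0.197, -0.0], [-0.0, 0.0, -1.0]]
contact_force: [-0.9, -0.1, 0.3]
width: 0.0453
```

```bash
python3 -c "
from h import *
go([.473,.055,.147],101.3)"
```

```text
t 2.95 pos [0.47294548 0.05506221 0.16269968] yaw 101.38416783017983 w 0.04525801117167449 F [-0.92747417 -0.08619175  0.26032558] q6 -1.7726599011622597
move [-0.0001  0.0001  0.0314] [0.     0.     0.0002]
```

step_arm:
  series:
    - [[0, 0, 0.006], [0, 0, 0]]
    - [[0, 0, 0.012], [0, 0, 0]]
    - [[0, 0, 0.018], [0, 0, 0]]
    - [[0, 0, 0.024], [0, 0, 0]]
    - [[0, 0, 0.03], [0, 0, 0]]
    - [[0, 0, 0.031], [0, 0, 0]]
    - [[0, 0, 0.031], [0, 0, 0]]

```text
time_s: 3.53
position: [0.4736, 0.0551, 0.1483]
tool_rot: [[-0.198, 0.98, 0.003], [0.98, 0.198, -0.0], [-0.001, 0.003, -1.0]]
contact_force: [-1.2, -0.1, 7.5]
width: 0.045
```

```bash
python3 -c "
from h import *
go([.473,.055,.147],101.3)"
```

```text
t 3.5333 pos [0.4736308  0.05507931 0.14831548] yaw 101.40459591498987 w 0.045039517702754765 F [-1.18737312 -0.13576197  7.45148055] q6 -1.7729403830946449
move [ 0.0001 -0.0013  0.0026] [0.0004 0.0001 0.0003]
```

Floor contact with about 7.5 N, hatch practically shut. I press a touch more and start turning clockwise.

step_arm:
  series:
    - [[0, 0, 0.004], [0, 0, 0]]
    - [[0, 0, 0.004], [0, 0, 0.012]]
    - [[0, 0, 0.004], [0, 0, 0.024]]
    - [[0, 0, 0.004], [0, 0, 0.036]]
    - [[0, 0, 0.004], [0, 0, 0.048]]
    - [[0, 0, 0.004], [0, 0, 0.06]]
    - [[0, 0, 0.004], [0, 0, 0.072]]
    - [[0, 0, 0.004], [0, 0, 0.084]]
    - [[0, 0, 0.004], [0, 0, 0.096]]
    - [[0, 0, 0.004], [0, 0, 0.108]]

```text
time_s: 4.37
position: [0.4732, 0.0554, 0.1469]
tool_rot: [[0.464, 0.886, 0.002], [0.886, -0.464, 0.0], [0.001, 0.002, -1.0]]
contact_force: [-2.6, -0.1, 7.7]
width: 0.0451
```

```bash
python3 -c "
from h import *
go([.473,.055,.147],-3);print(arm.sense()['ft_torque'])"
```

```text
t 4.3667 pos [0.47321564 0.05538629 0.14688292] yaw 62.339764870213216 w 0.04506009518828318 F [-2.61758024 -0.0600847   7.74972   ] q6 -1.090943605516255
move [-0.0009 -0.     -0.0002] [ 1.000e-04 -4.000e-04  1.815e-01]
[0.21278661 0.2467917  0.08909922]
```

step_arm:
  series:
    - [[0, 0, 0], [0, 0, 0.012]]
    - [[0, 0, 0], [0, 0, 0.024]]
    - [[0, 0, 0], [0, 0, 0.036]]
    - [[0, 0, 0], [0, 0, 0.048]]
    - [[0, 0, 0], [0, 0, 0.06]]
    - [[0, 0, 0], [0, 0, 0.072]]
    - [[0, 0, 0], [0, 0, 0.084]]
    - [[0, 0, 0], [0, 0, 0.096]]
    - [[0, 0, 0], [0, 0, 0.108]]
    - [[0, 0, 0], [0, 0, 0.12]]

```text
time_s: 5.2
position: [0.4738, 0.0556, 0.1471]
tool_rot: [[0.945, 0.328, 0.004], [0.328, -0.945, 0.001], [0.004, 0.001, -1.0]]
contact_force: [-1.7, 0.1, 8.1]
width: 0.0451
```

```bash
python3 -c "
from h import *
go([.473,.055,.147],-3);print(arm.sense()['ft_torque'])"
```

```text
t 5.2 pos [0.4738139  0.05558644 0.14709171] yaw 19.15327937225844 w 0.04507798879105981 F [-1.74183078  0.08429162  8.06689174] q6 -0.3369737953814551
move [-0.0019  0.0006  0.0002] [-0.     -0.0006  0.0615]
[0.17031525 0.0503194  0.05584523]
```

step_arm:
  series:
    - [[0, 0, 0], [0, 0, 0.01]]
    - [[0, 0, 0], [0, 0, 0.02]]
    - [[0, 0, 0], [0, 0, 0.03]]
    - [[0, 0, 0], [0, 0, 0.04]]
    - [[0, 0, 0], [0, 0, 0.05]]
    - [[0, 0, 0], [0, 0, 0.056]]
    - [[0, 0, 0], [0, 0, 0.06]]
    - [[0, 0, 0], [0, 0, 0.06]]

```text
time_s: 5.87
position: [0.474, 0.0549, 0.1471]
tool_rot: [[0.999, -0.04, 0.004], [-0.04, -0.999, -0.001], [0.004, 0.001, -1.0]]
contact_force: [-0.7, -1.0, 8.1]
width: 0.0448
```

```bash
python3 -c "
from h import *
go([.473,.055,.147],-3);print(arm.sense()['ft_torque'])"
```

```text
t 5.8667 pos [0.47401079 0.05492429 0.14711114] yaw -2.2769423912499565 w 0.04475360250786074 F [-0.69469715 -1.01943576  8.08285747] q6 0.03672807201557084
move [-0.002  -0.0001  0.0002] [ 0.0001 -0.0007  0.002 ]
[-0.11006658  0.00790321  0.25224195]
```

step_arm:
  series:
    - [[0, 0, 0], [0, 0, 0.006]]
    - [[0, 0, 0], [0, 0, 0.012]]
    - [[0, 0, 0], [0, 0, 0.015]]
    - [[0, 0, 0], [0, 0, 0.015]]

```text
time_s: 6.2
position: [0.4734, 0.0546, 0.147]
tool_rot: [[0.992, -0.123, 0.003], [-0.123, -0.992, -0.003], [0.003, 0.003, -1.0]]
contact_force: [-3.6, -3.9, 9.6]
width: 0.0454
```

```bash
python3 -c "
from h import *
go([.473,.055,.147],-3);print(arm.sense()['ft_torque'])"
```

```text
t 6.2 pos [0.47341902 0.05462559 0.1470211 ] yaw -7.091162780079079 w 0.045386987584034526 F [-3.58342867 -3.92606856  9.64524853] q6 0.12183585525351213
move [-0.0009 -0.0006  0.    ] [ 0.0004 -0.0005 -0.0114]
[-0.73946892  0.34148337  3.32256386]
```

Torque rose to 3.3 N·m: the latch is at its stop. I unload the twist, lift off the floor, centre in the slot, then withdraw.

step_arm:
  series:
    - [[0, 0, -0.001], [0, 0, -0.012]]
    - [[0, 0, -0.006], [0, 0, -0.02]]
    - [[0, 0, -0.012], [0, 0, -0.03]]
    - [[0, 0, -0.016], [0, 0, -0.045]]
    - [[0, 0, -0.03], [0, 0, -0.055]]
    - [[0, 0, -0.06], [0, 0, -0.055]]
    - [[0, 0, -0.12], [0, 0, -0.055]]
    - [[0, 0, -0.18], [0, 0, -0.055]]
    - [[0, 0, -0.22], [0, 0, -0.055]]
    - [[0, 0, -0.22], [0, 0, -0.055]]

```text
time_s: 7.03
position: [0.4749, 0.0552, 0.26]
tool_rot: [[0.978, 0.21, 0.009], [0.21, -0.978, -0.0], [0.009, 0.002, -1.0]]
contact_force: [1.0, 1.5, -0.1]
width: 0.0448
```

step_arm:
  series:
    - [[0, -0.1, -0.05], [0, 0, 0]]
    - [[0, -0.2, -0.1], [0, 0, 0]]
    - [[0, -0.3, -0.1], [0, 0, 0]]
    - [[0, -0.4, -0.1], [0, 0, 0]]
    - [[0, -0.4, -0.1], [0, 0, 0]]
    - [[0, -0.4, -0.1], [0, 0, 0]]
    - [[0, -0.4, -0.1], [0, 0, 0]]

```text
time_s: 7.62
position: [0.4297, 0.2523, 0.3031]
tool_rot: [[0.977, 0.215, -0.002], [0.215, -0.977, -0.001], [-0.003, 0.001, -1.0]]
contact_force: [0.8, -0.6, 1.1]
width: 0.0449
```

Run:
```python
from h import *
s,c=snap('top','top1.png');s,d=snap('side','side1.png'); print(s['time_s'],s['position'],s['contact_force'])
a=c['image'][100:285,135:365,::-1];b=d['image'][80:300,110:410,::-1]
a=cv2.resize(a,(690,555));cv2.imwrite('pics/t1c.png',a);cv2.imwrite('pics/s1c.png',cv2.resize(b,(750,550)))
```

```text
7.6667 [0.43028274 0.25088679 0.30321646] [0.04700634 0.28468219 0.37655242]
```

View pics/t1c.png

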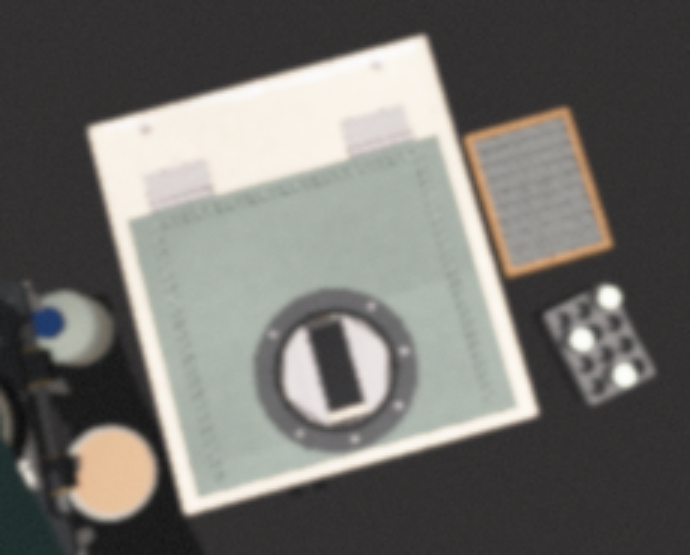

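View pics/s1c.png

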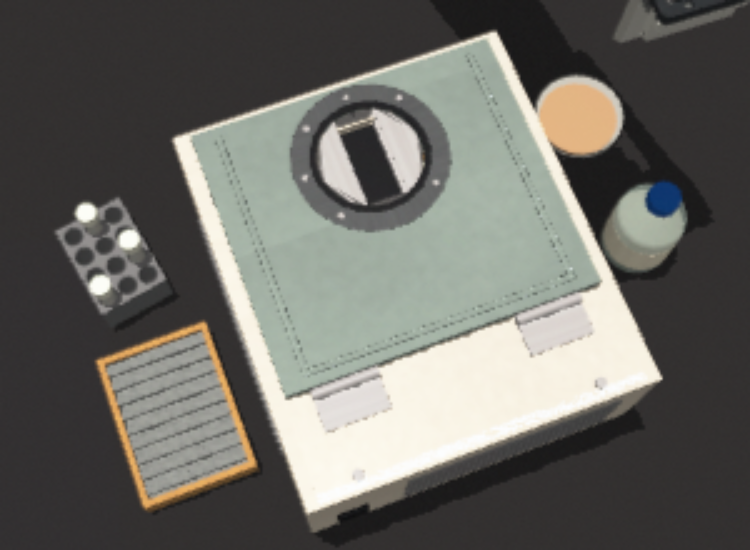

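Both pictures show the slot pointing front to rear, the hatch lying flush and the loose things in place. One numeric check of the slot angle, latch height and object shifts.

Run:
```python
from h import *
for k in '01':
  rs=[]
  for n,(u,v),r in(('top',(246,223),22),('side',(258,142),26)):
    c=dict(np.load(f'pics/{n}{k}.npz')); g=cv2.cvtColor(c['image'],cv2.COLOR_RGB2GRAY)
    m=np.zeros_like(g);cv2.circle(m,(u,v),r,255,-1)
    b=((g>150)&(m>0)).astype(np.uint8);q,lab,st,ce=cv2.connectedComponentsWithStats(b)
    b=np.isin(lab,[i for i in range(1,q) if st[i,4]>40]).astype(np.uint8)
    h=cv2.convexHull(cv2.findNonZero(b));rs.append(ray(c,*cv2.fitEllipse(h)[0]))
    hm=np.zeros_like(g);cv2.fillConvexPoly(hm,h,1);s=cv2.findNonZero(((hm>0)&(g<70)).astype(np.uint8))
    q=np.array([onz(c,*x,.16) for x in s[:,0]])[:,:2];w,V=np.linalg.eigh(np.cov(q.T));print(k,n,np.degrees(np.arctan2(V[1,1],V[0,1]))%180)
  print(tri(rs))
a,b=[dict(np.load(f'pics/side{k}.npz'))['image'].astype(int) for k in '01']
for n,(x,y) in dict(rack=(155,184),filter=(181,246),dish=(342,126),bottle=(368,170)).items():
    A,B=[np.float32(i[y-26:y+26,x-26:x+26].mean(2)) for i in(a,b)];print(n,cv2.phaseCorrelate(A,B))
```

```text
0 top 101.17975479138927
0 side 101.72919250038154
(array([0.47287442, 0.05522901, 0.16641247]), [np.float64(2.2557259084234312e-05), np.float64(2.2557259084195254e-05)])
1 top 14.121847405187225
1 side 14.010488476681672
(array([0.47207808, 0.05502477, 0.15779092]), [np.float64(0.00044361213236253605), np.float64(0.00044361213236254065)])
rack ((0.0008529537228554318, -0.008152231013596634), 0.996362087371745)
filter ((0.030006942240881074, 0.008134222236005684), 0.9978753976697621)
dish ((-0.024772143735663832, 0.10228120543415997), 0.9591066374536732)
bottle ((0.1433847103435184, 0.11640374559400968), 0.9547197174469957)
```

Slot is at 14.0° (unit axis ≈13.9°), so the latch is fully turned. The latch is 8.6 mm lower than at the start, and nothing else moved.

```bash
python3 -c "
from h import *
print(arm.finish_job())"
```

```text
the job is handed in; nothing more can be done
None
```

The hatch is shut and latched, and I've handed the job in at about 7.7 s of the 35 s allowed. I set both fingertips, part-open, in the latch slot and pressed the hatch shut with about 8 N. I then turned the latch clockwise until the torque rose sharply to 3.3 N·m at its stop, eased off and withdrew.

**Last checks:**
- **Latch:** the slot lies at 14.0–14.1°, against the unit's front-to-rear axis at about 13.9°, so the latch is at its stop.
- **Hatch:** the latch sits 8.6 mm lower than at the start (9 mm expected) and stayed down after release.
- **Bottle, dish, rack and filter:** they shifted by less than 0.2 pixels in the side view.
- **Robot:** it stands clear of everything, with contact force near zero.

No check failed. The one disagreement is the height of the latch's top, which triangulated about 4–5 mm below the stated heights both before and after. I put that down to a constant camera bias, so I relied on the change in height rather than the absolute value.

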